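# Roll the glass rack into the draining bay and drop the bar behind it

### The job

Push the blue rack of glasses along the roller table until it is fully home against the rubber buffers in the draining bay, then swing the bar with the red grip all the way down across the track behind it, so that the rack cannot roll back out. Leave the rack on the rollers and the two tumblers standing in it, and do not disturb the mug, the jam jar and the lemon.

Things in the scene. Friction and masses are not known exactly. Their poses are not given: they have to be found in the camera images.
- roller_table: Fixed aluminium roller table (sizes in mm), 460 long (y, the travel), 128 wide (x), origin under its centre. Grey rollers, 20 in diameter, tops at z = 45. Rails: inner faces x = +-51, top z = 63. Loading end, open: y = -230. Draining bay: y = +30 to +222, open above, steel cheeks up to z = 97, end plate up to 100 with two rubber buffers, faces at y = +222.
- home (a point): Where the origin of the rack lies when the rack touches the buffers: on the roller tops, at x = 0, y = +130 mm, z = 45 mm of the roller table. Axes as the roller table's.
- rack: Blue lattice rack (mm), 94 wide (x), 184 long (y, along the track), 62 high, two cells in a row, each with a tumbler; about 0.8 kg loaded. Origin: centre of its underside, on the rollers; axes as the roller table's. It starts on the loading side, 4 mm play to each rail. Push its rear end, y = -92, a closed lattice with a 16 mm rim on top.
- glass_a: Clear tumbler, 81 mm across, 92 mm high, standing in the rear cell of the rack, its rim about 143 mm above the worktop. Origin: centre of its underside, z up.
- glass_b: The same tumbler in the front cell of the rack.
- drop_bar (a joint): Hinge of the retaining bar at the bay's mouth, rad. 0: down, level across the track in the forked keeper on the far rail; pi/2: upright. Starts at 1.55 to 1.75 (stop 1.8); stiff, stays where left (0.1 N m). Steel bar (mm): 14 high, 8 thick along the track, 152 from hinge to tip, red sleeve 18 in diameter on its last 30. Down, it passes 8 mm behind a rack that is home.
- bar_pivot (a point): Axis of the bar's hinge, on the near rail (the robot's side): x = -64 mm, y = +26 mm, z = 98 mm of the roller table. The axis lies along the roller table's y; the bar moves in the upright plane across the track through this point. Axes as the roller table's.
- bar_grip (a point): Middle of the bar's red sleeve, 137 mm from the hinge axis. When the bar is down, it lies at x = +73 mm, z = 98 mm of the roller table. The x axis runs along the bar from pivot to grip.
- mug: Green and white mug, 92 mm in diameter, 127 mm with its handle, 93 mm high, standing behind the roller table; leave it alone. Origin: centre of its underside.
- jar: Jam jar, 68 mm across, 84 mm high, standing behind the roller table; leave it alone. Origin: centre of its underside.
- lemon: Lemon, 71 x 53 x 51 mm, lying behind the roller table; leave it alone. Origin: its underside.

How it is judged:
By the outcome, as a careful person would: the job done as asked, in the order asked, and still so for the second after the job is handed in, with the robot touching nothing.
It also fails if it takes over 53 s, if anything falls off the work surface, if the arm or the gripper's body presses on something with over 40 N, if the wrist force passes 120 N, or if a joint passes its speed limit or range.

### The arm

A 6-joint arm with a two-finger parallel gripper is mounted at the origin on a cart in front of the work surface, level with it; the furniture and walls round the work are solid. World frame = base frame: x ahead of the robot, y to its left, z up, the work surface at z = 0. Lengths are in m, angles in rad, forces in N, time in s.
With the tool pointing down it reaches from about 0.325 to 1 m from the base axis. Payload 5.1 kg.
Tool frame: the origin (TCP) lies at the very end of the fingers, on their centre line; the grasp point (between the pads) lies 19 mm behind it (grip_point_offset is the distance from the TCP to the grasp point, in m); z points along the fingers, y is the line along which they close (so a half turn about z gives the same grasp; the last joint's range is limited). The gripper opens to 85 mm and grips with 20 to 120 N. Pads are 22 mm wide; open, the fingers measure 114 mm over their backs; the gripper's body (76 mm by 85 mm) begins 54 mm behind the grasp point. The pads swing forward as they close: fully open they stand 13 mm farther back than shut.
Start: joints at [1.167, 0.124, 1.65, -0, 1.367, -0.083], TCP at [0.205, 0.617, 0.231] pointing down, gripper open.
Joint ranges: [-2.61, 2.61], [-1.02, 2.33], [0.03, 2.71], [-1.35, 4.49], [0.32, 2.68], [-2.91, 2.91]. Speed limits (rad/s): [2.57, 2.57, 3.14, 3.14, 3.14, 3.14].

### API

Orientations are given as a unit quaternion [w, x, y, z].
In Python, from station import read_state, get_image, job_done, grip_point_offset gives the robot as it stands.
- The arm moves only by the tool jog_arm, never from a script. Its argument "deltas" is a list of rows, each an object with "translation": the shift along the tool's x, y, z in m, a list of three; "turn": the turn about the tool's z in degrees. A call has 1 to 8 rows; each row shifts and turns the commanded pose from where the row before left it, along the tool's axes as they then stand; what a row does not reach is not made up. A row lasts 1/10 s, in which the tool goes at most 50 mm and 8.59 degrees, less where a joint would pass 70% of its speed; a pose out of reach is approached as far as the arm can. A call is refused whole if a number of a shift passes 0.05 or a number of a turn 8.59, either way. A call with a gripper value outside its range is refused whole. "claw" is the opening, from 0 (shut) to 1 (fully open), set as the call begins (left out, the last holds). The fingers move at their own pace and stop on an object; "squeeze" is the grip in N (left out, the last holds). Time passes only in rows, so rows that do not move let the fingers close. It gives the time, the measured TCP pose, the force, the opening and the grip force at its end, in the units of the state.
- read_state(): the state, without advancing time (a new reading comes with each control period).
- get_image(name): name is "scene" or "top"; returns a dict with "image" (384x512x3 uint8, red, green, blue), "fx", "fy", "cx", "cy" (pixels), "rvec" (rotation vector, rad) and "tvec" (3), from world to camera coordinates, as OpenCV has them. Camera axes: x right, y down, z forward; pixel columns grow to the right and rows downward; lengths in m; the calibration is good to about 2 mm. A picture is of the moment at which its call begins. There is no depth.
- job_done(): hands the job in; it is judged then, once.
The state is a dict: "time": time; "qpos": joint angles; "dq": joint speeds; "joint_torque": joint torques, N m; "eef_pos": TCP position; "tool_rot": TCP orientation; "force": force on the tool from outside, world axes, zero at the start; "wrist_torque": the same for the moment, N m; "width": finger opening in m; "finger_force": force on a finger pad.
Only numpy, scipy, OpenCV 4.12 (cv2) and the standard library are available. Lean on these libraries where they do the work, as an engineer would, in place of code of your own. Each camera call takes 0.05 s, during which the arm holds its last target. There are 200 camera calls.

## Working session

There is one attempt and no reset: what is moved stays moved. The work goes in short steps, Python scripts to look and compute and a tool call to move; the robot and the scene stay as the last step left them, time stands still between calls to the robot, and variables do not carry over. Pictures are saved under pics/ and viewed, at most 10 in all, crops included, and the job is handed in when it is done.

Besides the shell and the picture viewer there is one more tool, called after ">>>" by a JSON object that holds its "method" and its "body", one argument or row to a line. jog_arm: Moves the arm, as the interface text tells. Its arguments: {"type":"object","properties":{"deltas":{"type":"array","items":{"type":"object","properties":{"translation":{"type":"array","items":{"type":"number"}},"turn":{"type":"number"}}}},"claw":{"type":"number"},"squeeze":{"type":"number"}},"required":["deltas"]}

```bash
mkdir -p pics; python3 - <<'E'
from station import *
import cv2
for n in("scene","top"):
    d=get_image(n); cv2.imwrite(f"pics/{n}0.png",d["image"][:,:,::-1]); print(n,d["fx"],d["cx"],d["cy"],d["rvec"],d["tvec"])
s=read_state();print(s["time"],s["eef_pos"],s["tool_rot"],s["width"],grip_point_offset)
E
```

```text
scene 403.1001503528526 253.64075801112548 195.5279714489583 [ 2.09421244 -1.14027373  0.50653435] [-0.36425005  0.36809273  0.71806554]
top 448.24230144100807 260.0388918898587 188.831540259498 [ 2.21592417 -2.15595713  0.12861764] [-0.07339931  0.60484278  1.15416836]
0.1 [0.20476362 0.61631326 0.23015769] [-2.45500364e-04  1.59729526e-01  9.87160331e-01 -9.48073047e-04] 0.08516572549063403 0.0187
```

View pics/scene0.png

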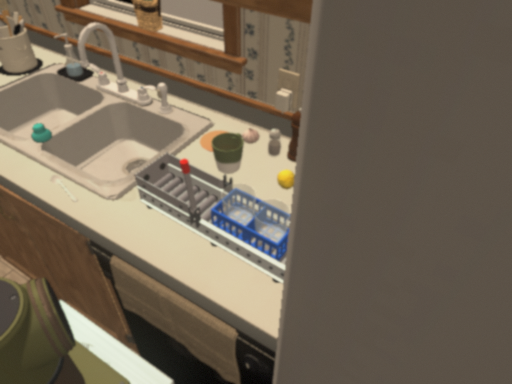

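View pics/top0.png

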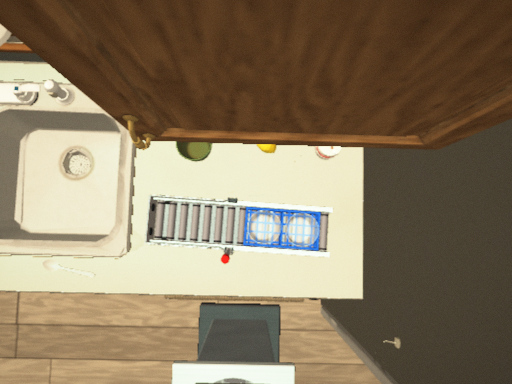

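The top view shows the track running left–right (x 148–330, y 197–255), the rack at px 245–321, and the red grip at (225,259). The sink end (left) is the bay. Next I'll measure from an enlarged crop.

```bash
cat > h.py <<'E'
import cv2,numpy as np
from station import *
def cam(n):
    d=get_image(n);d["R"]=cv2.Rodrigues(np.array(d["rvec"],float))[0];d["t"]=np.array(d["tvec"],float);return d
def ray(d,u,v):
    r=d["R"].T@np.array([(u-d["cx"])/d["fx"],(v-d["cy"])/d["fy"],1]);return -d["R"].T@d["t"],r
def onz(d,u,v,z):
    c,r=ray(d,u,v);return c+r*(z-c[2])/r[2]
def proj(d,p):
    q=d["R"]@np.array(p,float)+d["t"];return np.array([d["fx"]*q[0]/q[2]+d["cx"],d["fy"]*q[1]/q[2]+d["cy"]])
def two(a,ua,b,ub):
    c,r=ray(a,*ua);e,s=ray(b,*ub);k=np.linalg.lstsq(np.c_[r,-s],e-c,rcond=None)[0];p,q=c+k[0]*r,e+k[1]*s
    return (p+q)/2,np.linalg.norm(p-q)
def mask(d,col):
    h=cv2.cvtColor(d["image"],cv2.COLOR_RGB2HSV);H,S,V=cv2.split(h)
    if col=="red":m=((H<6)|(H>174))&(S>190)&(V>110)
    if col=="blue":m=(H>105)&(H<128)&(S>150)&(V>60)
    m=m.astype(np.uint8);n,l,st,c=cv2.connectedComponentsWithStats(m);k=1+st[1:,4].argmax();return (l==k).astype(np.uint8),c[k],st[k]
E
python3 - <<'E'
from h import *
t=cam("top");s=cam("scene")
mr,cr,sr=mask(t,"red");ms,cs,ss=mask(s,"red");print(cr,sr,cs,ss)
print("grip",two(t,cr,s,cs))
mb,cb,sb=mask(t,"blue");box=cv2.minAreaRect(cv2.findNonZero(mb));print(box,sb)
P=cv2.boxPoints(box)
print(np.round([onz(t,*p,.107) for p in P],4), onz(t,*box[0],.107))
for n,p in(("plate UL",(148.5,197)),("LL",(148,242))):print(n,onz(t,*p,.1))
c=t["image"][180:275,135:345,::-1];cv2.imwrite("pics/c1.png",cv2.resize(c,None,fx=3.8,fy=3.8,interpolation=cv2.INTER_CUBIC))
E
```

```text
[224.89795918 258.30612245] [222 254   7   9  49] [183.86206897 162.48275862] [181 160   6   7  29]
grip (array([0.4363483 , 0.01932504, 0.24509355]), np.float64(0.0007198112584145053))
((281.73345947265625, 228.23095703125), (75.3081283569336, 38.40216064453125), 4.085616588592529) [243 207  78  44 647]
[[ 0.4617 -0.0165  0.107 ]
 [ 0.5551 -0.0205  0.107 ]
 [ 0.547  -0.2056  0.107 ]
 [ 0.4533 -0.2001  0.107 ]] [ 0.50409948 -0.11051392  0.107     ]
plate UL [0.57199091 0.21866747 0.1       ]
LL [0.46214037 0.21450435 0.1       ]
```

View pics/c1.png

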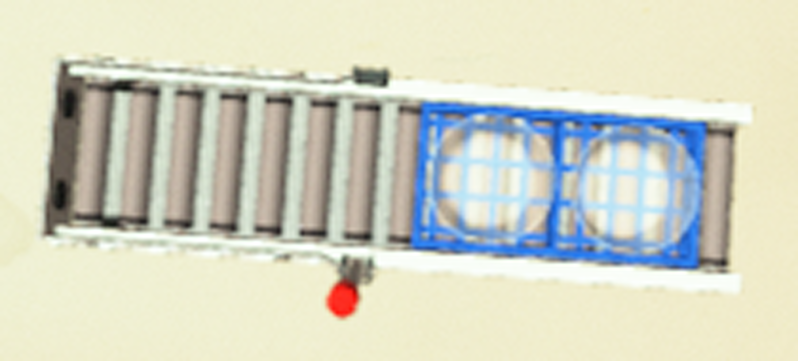

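The crop confirms the rack at the loading side, the end plate at left (crop x≈45–75), and the rail ends at right (crop x≈745). Next step is to fit the table frame.

```bash
python3 - <<'E'
from h import *
t=cam("top");s=cam("scene")
g=lambda x,y,z:onz(t,x/3.8+135-.37,y/3.8+180-.37,z)
a=g(60,57,.1);b=g(45,238,.1);c=g(752,104,.063);d=g(740,292,.063)
for n,p in zip("abcd",(a,b,c,d)):print(n,np.round(p,4))
m1=(a+b)/2;m2=(c+d)/2;v=(m1-m2)[:2];print("mid",m1,m2,"len",np.linalg.norm(v),"yaw",np.degrees(np.arctan2(-v[0],v[1])))
yaw=np.radians(-2.55);X=np.array([np.cos(yaw),np.sin(yaw)]);Y=np.array([-np.sin(yaw),np.cos(yaw)])
O=m2[:2]+.23*Y;print("O",O, m1[:2]-.23*Y)
r=np.array([.5041,-.1105])-O;print("rack in table",X@r,Y@r)
gr=np.array([.4363,.0193])-O;print("grip in table",X@gr,Y@gr)
O3=lambda p:np.r_[O+X*p[0]+Y*p[1],p[2]]
im=t["image"][:,:,::-1].copy();im2=s["image"][:,:,::-1].copy()
for p in [(-.064,-.23,.063),(.064,-.23,.063),(-.064,.23,.1),(.064,.23,.1),(-.051,.222,.1),(.051,.222,.1),(-.064,.026,.098),(.073,.026,.098),(.051,-.23,.063)]:
    for i,q in((im,t),(im2,s)):
        u=np.round(proj(q,O3(p))*1).astype(int);i[u[1],u[0]]=(255,0,255)
A=cv2.resize(im[185:270,138:342],None,fx=3.8,fy=3.8,interpolation=cv2.INTER_NEAREST)
B=cv2.resize(im2[145:275,130:295],None,fx=2,fy=2,interpolation=cv2.INTER_NEAREST)
W=max(A.shape[1],B.shape[1]);f=lambda i:np.pad(i,((0,0),(0,W-i.shape[1]),(0,0)))
cv2.imwrite("pics/c2.png",np.vstack([f(A),f(B)]))
E
```

```text
a [0.578  0.2143 0.1   ]
b [0.4614 0.2182 0.1   ]
c [ 0.562 -0.243  0.063]
d [ 0.4362 -0.2364  0.063 ]
mid [0.51968852 0.21621656 0.1       ] [ 0.49910181 -0.23970102  0.063     ] len 0.45638212732636396 yaw -2.5854028431137603
O [ 0.50933479 -0.00992877] [ 0.50945554 -0.01355569]
rack in table -0.0007550710762729831 -0.10070454436752575
grip in table -0.07426289226310379 0.02595042088992046
```

View pics/c2.png

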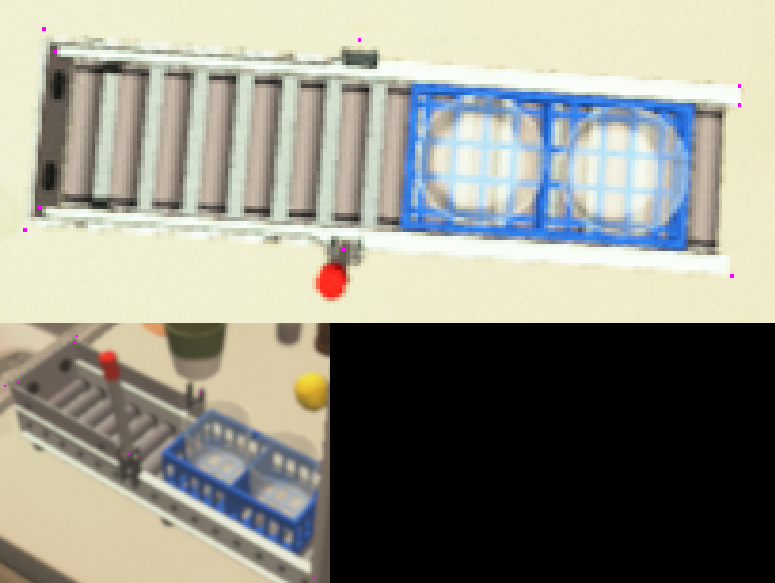

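The overlay agrees: table origin ≈ (0.509, −0.0105), yaw −2.55°, bar ≈ 1.65 rad. The keeper prongs on the far rail stand tall, so I must avoid them. Raising and turning.

>>> {"method": "jog_arm", "body": {
  "deltas": [
    {"translation":[0,0,-0.01],"turn":8.24},
    {"translation":[0,0,-0.01],"turn":8.24},
    {"translation":[0,0,-0.01],"turn":8.24},
    {"translation":[0,0,-0.01],"turn":8.24},
    {"translation":[0,0,-0.01],"turn":8.24},
    {"translation":[0,0,-0.01],"turn":8.24},
    {"translation":[0,0,-0.01],"turn":8.24},
    {"translation":[0,0,-0.01],"turn":8.24}
  ],
  "claw": 0
}}

```text
time: 1.1
eef_pos: [0.2049, 0.6168, 0.3116]
tool_rot: [0.0, 0.673, 0.739, -0.0]
force: [-0.6, -0.2, -0.5]
width: 0.0
finger_force: 0.0
```

>>> {"method": "jog_arm", "body": {
  "deltas": [
    {"translation":[0,0,0],"turn":8.24},
    {"translation":[-0.02,0.008,0],"turn":0},
    {"translation":[-0.035,0.0145,0],"turn":0},
    {"translation":[-0.035,0.0145,0],"turn":0},
    {"translation":[-0.035,0.0145,0],"turn":0},
    {"translation":[-0.035,0.0145,0],"turn":0},
    {"translation":[-0.035,0.0145,0],"turn":0},
    {"translation":[-0.02,0.008,0],"turn":0}
  ]
}}

```text
time: 1.9
eef_pos: [0.2844, 0.3961, 0.3115]
tool_rot: [0.0, 0.723, 0.691, 0.0]
force: [-0.8, 0.0, 0.5]
width: -0.0
finger_force: 0.0
```

>>> {"method": "jog_arm", "body": {
  "deltas": [
    {"translation":[-0.03,0.012,0],"turn":0},
    {"translation":[-0.04,0.016,0],"turn":0},
    {"translation":[-0.04,0.016,0],"turn":0},
    {"translation":[-0.04,0.016,0],"turn":0},
    {"translation":[-0.04,0.016,0],"turn":0},
    {"translation":[-0.04,0.016,0],"turn":0},
    {"translation":[-0.04,0.016,0],"turn":0},
    {"translation":[-0.04,0.016,0],"turn":0}
  ]
}}

```text
time: 2.7
eef_pos: [0.3941, 0.0812, 0.3116]
tool_rot: [0.0, 0.723, 0.691, 0.001]
force: [0.5, -0.0, -0.4]
width: -0.0002
finger_force: 0.0
```

>>> {"method": "jog_arm", "body": {
  "deltas": [
    {"translation":[-0.04,0.016,0],"turn":0},
    {"translation":[-0.04,0.016,0],"turn":0},
    {"translation":[-0.04,0.016,0],"turn":0},
    {"translation":[-0.04,0.016,0],"turn":0},
    {"translation":[-0.04,0.016,0],"turn":0},
    {"translation":[-0.04,0.016,0],"turn":0},
    {"translation":[-0.04,0.016,0],"turn":0},
    {"translation":[-0.04,0.016,0],"turn":0}
  ]
}}

```text
time: 3.5
eef_pos: [0.5079, -0.2443, 0.3113]
tool_rot: [0.0, 0.723, 0.691, 0.0]
force: [1.0, 0.6, -0.3]
width: -0.0003
finger_force: 0.0
```

>>> {"method": "jog_arm", "body": {
  "deltas": [
    {"translation":[0,0,0.028],"turn":0},
    {"translation":[0,0,0.028],"turn":0},
    {"translation":[0,0,0.028],"turn":0},
    {"translation":[0,0,0.028],"turn":0},
    {"translation":[0,0,0.028],"turn":0},
    {"translation":[0,0,0.028],"turn":0},
    {"translation":[0,0,0.028],"turn":0},
    {"translation":[0,0,0.028],"turn":0}
  ]
}}

```text
time: 4.3
eef_pos: [0.5077, -0.2424, 0.0863]
tool_rot: [0.0, 0.723, 0.691, 0.0]
force: [0.2, 0.1, -0.5]
width: 0.0001
finger_force: 0.0
```

```bash
python3 - <<'E'
from h import *
t=cam("top");s=cam("scene");S=read_state();print(S["eef_pos"],S["force"],S["qpos"])
cv2.imwrite("pics/c3.png",np.hstack([cv2.resize(t["image"][150:300,200:370,::-1],None,fx=2.2,fy=2.2),cv2.resize(s["image"][100:250,130:300,::-1],None,fx=2.2,fy=2.2)]))
E
```

```text
[ 0.50459551 -0.24062114  0.08259856] [-0.69880162  1.07515167  0.05672203] [-5.40989134e-01  7.10420071e-02  1.97147085e+00 -6.85112268e-06
  1.10827426e+00 -4.96586282e-01]
```

View pics/c3.png

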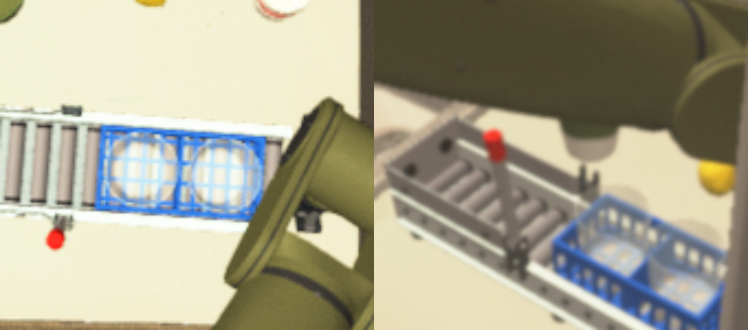

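The rack is clear of the fingers, and the wrist disc's lower edge is at about scene px (287,173). I'll check its height against the bar tip (0.25 m).

```bash
python3 - <<'E'
from h import *
s=cam("scene");S=read_state();p=np.array(S["eef_pos"]);print(p,S["tool_rot"])
for uv in((287,173),(280,160)):
    c,r=ray(s,*uv);k=np.dot(p[:2]-c[:2],r[:2])/np.dot(r[:2],r[:2]);q=c+k*r;print(q,np.linalg.norm(q[:2]-p[:2]))
E
```

```text
[ 0.50618746 -0.24156202  0.08528   ] [-2.35644640e-03  7.22613660e-01  6.91247797e-01 -6.54586777e-04]
[ 0.48280742 -0.1932759   0.28283919] 0.05364862927194437
[ 0.47487429 -0.18087612  0.31328123] 0.06828830465046073
```

>>> {"method": "jog_arm", "body": {
  "deltas": [
    {"translation":[0.006,0.005,-0.004],"turn":0},
    {"translation":[0.008,0.005,0],"turn":0},
    {"translation":[0.006,0.004,0],"turn":0},
    {"translation":[0.003,0,0],"turn":0},
    {"translation":[0.003,0,0],"turn":0},
    {"translation":[0.003,0,0],"turn":0},
    {"translation":[0.003,0,0],"turn":0},
    {"translation":[0.003,0,0],"turn":0}
  ]
}}

```text
time: 5.25
eef_pos: [0.5232, -0.2082, 0.0914]
tool_rot: [0.0, 0.723, 0.691, -0.0]
force: [0.1, 0.1, 1.4]
width: -0.0001
finger_force: 0.6
```

>>> {"method": "jog_arm", "body": {
  "deltas": [
    {"translation":[0.004,0,0],"turn":0},
    {"translation":[0.005,0,0],"turn":0},
    {"translation":[0.006,0,0],"turn":0},
    {"translation":[0.007,0,0],"turn":0},
    {"translation":[0.008,0,0],"turn":0},
    {"translation":[0.008,0,0],"turn":0},
    {"translation":[0.008,0,0],"turn":0},
    {"translation":[0.008,0,0],"turn":0}
  ]
}}

```text
time: 6.05
eef_pos: [0.5258, -0.1534, 0.0914]
tool_rot: [0.0, 0.723, 0.691, 0.0]
force: [-0.6, -1.0, 1.5]
width: 0.0002
finger_force: 0.7
```

```bash
cat >> h.py <<'E'
def tab(p):
    d=np.array(p[:2])-[.5094,-.0105];a=np.radians(-2.55);return d@[np.cos(a),np.sin(a)],d@[-np.sin(a),np.cos(a)]
def status():
    t=cam("top");m,_,_=mask(t,"blue");P=cv2.findNonZero(m)[:,0]
    T=np.array([tab(onz(t,*p,.107)) for p in P]);S=read_state()
    print("blue Y",np.percentile(T[:,1],[0.5,2,50,98,99.5]).round(4),"X",T[:,0].min().round(4),T[:,0].max().round(4),"tool",np.round(tab(S["eef_pos"]),4),S["eef_pos"][2].round(4),S["time"]);return t
E
python3 -c "
from h import *
status()"
```

```text
blue Y [-0.0975 -0.088  -0.0219  0.0511  0.0518] X -0.0474 0.0461 tool [ 0.0225 -0.1409] 0.0912 6.1
```

>>> {"method": "jog_arm", "body": {
  "deltas": [
    {"translation":[0.008,0,0],"turn":0},
    {"translation":[0.008,0,0],"turn":0},
    {"translation":[0.008,0,0],"turn":0},
    {"translation":[0.008,0,0],"turn":0},
    {"translation":[0.008,0,0],"turn":0},
    {"translation":[0.008,0,0],"turn":0},
    {"translation":[0.008,0,0],"turn":0},
    {"translation":[0.008,0,0],"turn":0}
  ]
}}

```text
time: 6.9
eef_pos: [0.5284, -0.0895, 0.0912]
tool_rot: [-0.0, 0.723, 0.691, -0.0]
force: [0.4, -2.2, -1.2]
width: 0.0
finger_force: 0.6
```

>>> {"method": "jog_arm", "body": {
  "deltas": [
    {"translation":[0.008,0,0],"turn":0},
    {"translation":[0.008,0,0],"turn":0},
    {"translation":[0.008,0,0],"turn":0},
    {"translation":[0.008,0,0],"turn":0},
    {"translation":[0.008,0,0],"turn":0},
    {"translation":[0.008,0,0],"turn":0},
    {"translation":[0.007,0,0],"turn":0},
    {"translation":[0.006,0,0],"turn":0}
  ]
}}

```text
time: 7.7
eef_pos: [0.5311, -0.0286, 0.0913]
tool_rot: [-0.0, 0.723, 0.691, -0.0]
force: [0.4, -1.1, -1.5]
width: 0.0004
finger_force: 0.6
```

```bash
python3 - <<'E'
from h import *
t=status();s=cam("scene")
cv2.imwrite("pics/c4.png",np.hstack([cv2.resize(t["image"][150:300,130:300,::-1],None,fx=2.2,fy=2.2),cv2.resize(s["image"][100:250,110:280,::-1],None,fx=2.2,fy=2.2)]))
E
```

```text
blue Y [0.0646 0.0692 0.1062 0.176  0.1767] X 0.0084 0.0463 tool [ 0.0225 -0.0164] 0.0913 7.75
```

View pics/c4.png

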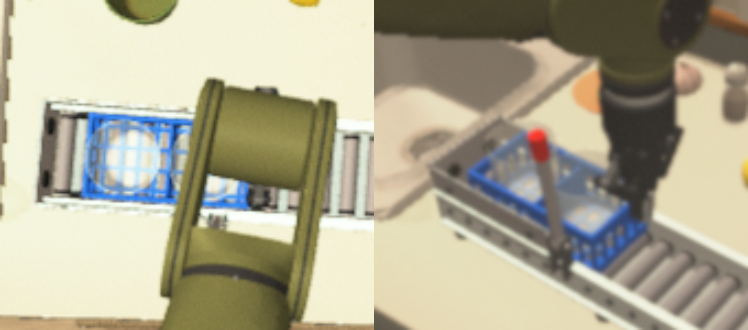

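The rack is being pushed straight, about 45 mm remains, and the bar is clear of the wrist.

>>> {"method": "jog_arm", "body": {
  "deltas": [
    {"translation":[0.006,0,0],"turn":0},
    {"translation":[0.006,0,0],"turn":0},
    {"translation":[0.006,0,0],"turn":0},
    {"translation":[0.006,0,0],"turn":0},
    {"translation":[0.005,0,0],"turn":0},
    {"translation":[0.004,0,0],"turn":0},
    {"translation":[0.003,0,0],"turn":0},
    {"translation":[0.003,0,0],"turn":0}
  ]
}}

```text
time: 8.6
eef_pos: [0.533, 0.0099, 0.0914]
tool_rot: [0.0, 0.723, 0.691, 0.0]
force: [0.3, -0.2, 1.2]
width: 0.0001
finger_force: 0.6
```

>>> {"method": "jog_arm", "body": {
  "deltas": [
    {"translation":[0.002,0,0],"turn":0},
    {"translation":[0.002,0,0],"turn":0},
    {"translation":[0.001,0,0],"turn":0},
    {"translation":[0,0,0],"turn":0}
  ]
}}

```text
time: 9.0
eef_pos: [0.5329, 0.0149, 0.0911]
tool_rot: [-0.0, 0.723, 0.691, -0.0]
force: [0.4, 0.5, -0.5]
width: -0.0
finger_force: 0.0
```

```bash
python3 -c "
from h import *
status()"
```

```text
blue Y [0.123  0.1242 0.1597 0.2197 0.2203] X 0.0176 0.0463 tool [0.0223 0.0264] 0.0911 9.05
```

>>> {"method": "jog_arm", "body": {
  "deltas": [
    {"translation":[0.001,0,0],"turn":0},
    {"translation":[0.001,0,0],"turn":0},
    {"translation":[0.001,0,0],"turn":0},
    {"translation":[0,0,0],"turn":0}
  ]
}}

```text
time: 9.45
eef_pos: [0.5329, 0.0165, 0.0911]
tool_rot: [0.001, 0.722, 0.691, -0.001]
force: [-1.8, -6.1, -0.3]
width: 0.0001
finger_force: 2.9
```

>>> {"method": "jog_arm", "body": {
  "deltas": [
    {"translation":[0.001,0,0],"turn":0},
    {"translation":[0.001,0,0],"turn":0},
    {"translation":[0,0,0],"turn":0}
  ]
}}

```text
time: 9.75
eef_pos: [0.533, 0.0166, 0.0912]
tool_rot: [0.002, 0.722, 0.692, -0.003]
force: [-1.1, -12.5, -0.1]
width: -0.0
finger_force: 6.5
```

Firm contact with the buffers (12 N). Backing off slowly.

>>> {"method": "jog_arm", "body": {
  "deltas": [
    {"translation":[-0.001,0,0],"turn":0},
    {"translation":[-0.001,0,0],"turn":0},
    {"translation":[-0.001,0,0],"turn":0},
    {"translation":[-0.001,0,0],"turn":0},
    {"translation":[-0.002,0,0],"turn":0},
    {"translation":[-0.006,0,0],"turn":0},
    {"translation":[-0.012,0,0],"turn":0},
    {"translation":[-0.015,0,0],"turn":0}
  ]
}}

```text
time: 10.55
eef_pos: [0.5316, -0.02, 0.0914]
tool_rot: [0.0, 0.722, 0.692, 0.0]
force: [-0.6, 0.2, -1.0]
width: 0.0002
finger_force: 0.0
```

```bash
python3 -c "
from h import *
status()"
```

```text
blue Y [0.0767 0.0811 0.1414 0.221  0.2218] X 0.0098 0.0464 tool [ 0.0227 -0.0106] 0.0914 10.6
```

The rack stays home (front edge at 222 mm). Now rising and going round behind the bar.

>>> {"method": "jog_arm", "body": {
  "deltas": [
    {"translation":[-0.015,0,-0.03],"turn":0},
    {"translation":[-0.015,0,-0.03],"turn":0},
    {"translation":[-0.015,0,-0.03],"turn":0},
    {"translation":[-0.015,0,-0.03],"turn":0},
    {"translation":[0,0,-0.03],"turn":0},
    {"translation":[0,0,-0.03],"turn":0},
    {"translation":[0,0,-0.03],"turn":0},
    {"translation":[0,-0.015,0],"turn":0}
  ]
}}

```text
time: 11.4
eef_pos: [0.5164, -0.0799, 0.3071]
tool_rot: [0.004, 0.723, 0.691, 0.003]
force: [0.1, 0.6, 0.4]
width: 0.0003
finger_force: 0.0
```

>>> {"method": "jog_arm", "body": {
  "deltas": [
    {"translation":[0,-0.025,0],"turn":0},
    {"translation":[0,-0.025,0],"turn":0},
    {"translation":[0,-0.025,0],"turn":0},
    {"translation":[0,-0.025,0],"turn":0},
    {"translation":[0,-0.025,0],"turn":0},
    {"translation":[0,-0.003,0.03],"turn":0},
    {"translation":[0,0,0.03],"turn":0},
    {"translation":[0,0,0.03],"turn":0}
  ]
}}

```text
time: 12.2
eef_pos: [0.3859, -0.0734, 0.2108]
tool_rot: [0.001, 0.723, 0.691, 0.001]
force: [0.6, -0.3, 0.3]
width: 0.0001
finger_force: 0.0
```

```bash
python3 -c "
from h import *
status()"
```

```text
blue Y [0.0372 0.0381 0.1253 0.2206 0.2218] X -0.0472 0.0464 tool [-0.1235 -0.0675] 0.2047 12.25
```

>>> {"method": "jog_arm", "body": {
  "deltas": [
    {"translation":[0.02,0,-0.003],"turn":0},
    {"translation":[0.022,0,0],"turn":0},
    {"translation":[0.022,0,0],"turn":0},
    {"translation":[0.015,0,0],"turn":0},
    {"translation":[0.006,0,0],"turn":0},
    {"translation":[0,0,0],"turn":0}
  ]
}}

```text
time: 12.85
eef_pos: [0.39, 0.0121, 0.2149]
tool_rot: [0.0, 0.722, 0.692, 0.0]
force: [-0.3, 0.8, -1.0]
width: -0.0002
finger_force: 0.0
```

```bash
python3 - <<'E'
from h import *
t=status();s=cam("scene")
cv2.imwrite("pics/c5.png",np.hstack([cv2.resize(t["image"][150:300,130:300,::-1],None,fx=2.2,fy=2.2),cv2.resize(s["image"][100:250,110:280,::-1],None,fx=2.2,fy=2.2)]))
E
```

```text
blue Y [0.0372 0.0381 0.1254 0.2206 0.2218] X -0.0472 0.0464 tool [-0.1203  0.0169] 0.2148 12.9
```

View pics/c5.png

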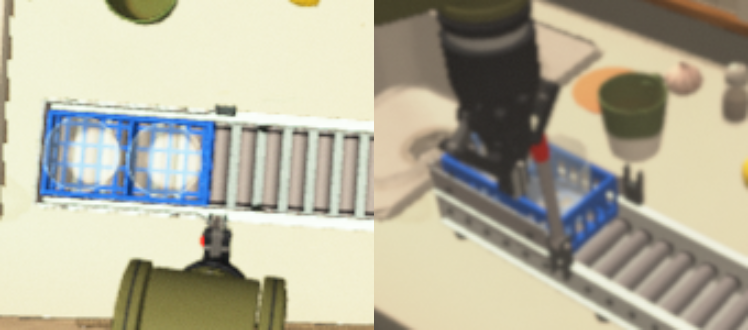

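The finger stands behind the bar, red sleeve right beside it; the rack is home (left, against the end plate). Swinging along the arc.

>>> {"method": "jog_arm", "body": {
  "deltas": [
    {"translation":[0,0.012,0.001],"turn":0},
    {"translation":[0,0.012,0.001],"turn":0},
    {"translation":[0,0.012,0.001],"turn":0},
    {"translation":[0,0.013,0.002],"turn":0},
    {"translation":[0,0.0135,0.003],"turn":0},
    {"translation":[0,0.0135,0.004],"turn":0},
    {"translation":[0,0.0095,0.005],"turn":0},
    {"translation":[0,0.0095,0.006],"turn":0}
  ]
}}

```text
time: 13.75
eef_pos: [0.4856, 0.0068, 0.1914]
tool_rot: [0.001, 0.723, 0.691, -0.0]
force: [1.0, -1.8, 2.5]
width: -0.0001
finger_force: 1.6
```

```bash
python3 - <<'E'
from h import *
t=status();s=cam("scene")
cv2.imwrite("pics/c6.png",np.hstack([cv2.resize(t["image"][150:300,130:300,::-1],None,fx=2.2,fy=2.2),cv2.resize(s["image"][100:250,110:280,::-1],None,fx=2.2,fy=2.2)]))
E
```

```text
blue Y [0.0366 0.0392 0.1298 0.2207 0.2217] X 0.0098 0.0464 tool [-0.0241  0.0163] 0.1903 13.8
```

View pics/c6.png

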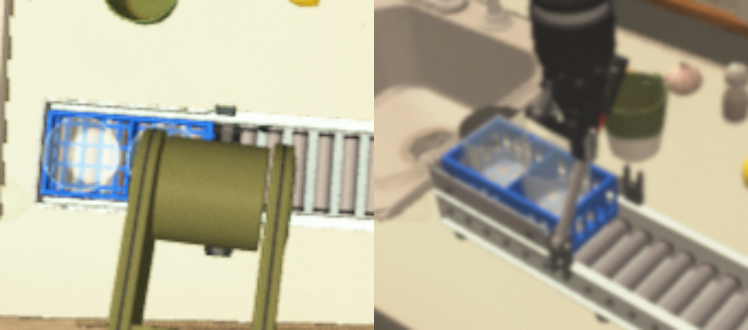

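The bar is following, at about 55° now. Continuing down.

>>> {"method": "jog_arm", "body": {
  "deltas": [
    {"translation":[0,0.0075,0.007],"turn":0},
    {"translation":[0,0.0075,0.007],"turn":0},
    {"translation":[0,0.006,0.008],"turn":0},
    {"translation":[0,0.006,0.008],"turn":0},
    {"translation":[0,0.0035,0.009],"turn":0},
    {"translation":[0,0.0035,0.009],"turn":0},
    {"translation":[0,0.002,0.009],"turn":0},
    {"translation":[0,0.002,0.009],"turn":0}
  ]
}}

```text
time: 14.65
eef_pos: [0.5227, 0.0062, 0.1243]
tool_rot: [-0.0, 0.723, 0.691, -0.0]
force: [-0.3, 0.2, 0.2]
width: -0.0001
finger_force: 0.2
```

>>> {"method": "jog_arm", "body": {
  "deltas": [
    {"translation":[0,0,0.005],"turn":0},
    {"translation":[0,0,0.004],"turn":0},
    {"translation":[0,0,0.003],"turn":0},
    {"translation":[0,0,0.002],"turn":0},
    {"translation":[0,0,0],"turn":0}
  ]
}}

```text
time: 15.15
eef_pos: [0.5226, 0.0061, 0.1112]
tool_rot: [-0.0, 0.723, 0.691, -0.0]
force: [0.2, -0.1, 0.1]
width: 0.0002
finger_force: 0.0
```

>>> {"method": "jog_arm", "body": {
  "deltas": [
    {"translation":[0,0,0.002],"turn":0},
    {"translation":[0,0,0.002],"turn":0},
    {"translation":[0,0,0.001],"turn":0},
    {"translation":[0,0,0.001],"turn":0},
    {"translation":[0,0,0],"turn":0}
  ]
}}

```text
time: 15.65
eef_pos: [0.5226, 0.0062, 0.1051]
tool_rot: [-0.0, 0.723, 0.691, -0.0]
force: [0.3, 0.1, 0.1]
width: 0.0004
finger_force: 0.0
```

>>> {"method": "jog_arm", "body": {
  "deltas": [
    {"translation":[0,0,0.001],"turn":0},
    {"translation":[0,0,0],"turn":0}
  ]
}}

```text
time: 15.85
eef_pos: [0.5228, 0.0061, 0.1049]
tool_rot: [-0.0, 0.723, 0.691, -0.0]
force: [-1.3, 0.3, 4.5]
width: 0.0002
finger_force: 2.0
```

Bar top is at z = 0.105, i.e. on the stop. One more firm press, then up and away.

>>> {"method": "jog_arm", "body": {
  "deltas": [
    {"translation":[0,0,0.001],"turn":0},
    {"translation":[0,0,0.001],"turn":0},
    {"translation":[0,0,0],"turn":0}
  ]
}}

```text
time: 16.15
eef_pos: [0.523, 0.0061, 0.1046]
tool_rot: [-0.0, 0.723, 0.691, -0.0]
force: [-7.3, -0.4, 13.5]
width: -0.0
finger_force: 6.6
```

>>> {"method": "jog_arm", "body": {
  "deltas": [
    {"translation":[0,0,-0.004],"turn":0},
    {"translation":[-0.005,0,-0.02],"turn":0},
    {"translation":[-0.02,0,-0.03],"turn":0},
    {"translation":[-0.03,0,-0.03],"turn":0},
    {"translation":[-0.04,-0.02,-0.03],"turn":0},
    {"translation":[-0.04,-0.02,-0.03],"turn":0},
    {"translation":[-0.04,-0.02,-0.02],"turn":0},
    {"translation":[-0.03,-0.02,0],"turn":0}
  ]
}}

```text
time: 16.95
eef_pos: [0.4373, -0.1921, 0.266]
tool_rot: [0.004, 0.723, 0.691, 0.001]
force: [0.3, 0.1, -0.6]
width: 0.0002
finger_force: 0.0
```

```bash
python3 - <<'E'
from h import *
t=status();s=cam("scene")
for d,n in((t,"t"),(s,"s")): print(n,mask(d,"red")[1:])
print("grip",two(t,mask(t,"red")[1],s,mask(s,"red")[1]), "expected", proj(t,[.5094+.073+.0012,-.0105-.0032+.026,.098]),proj(s,[.5836,.0122,.098]))
cv2.imwrite("pics/c7.png",np.hstack([cv2.resize(t["image"][130:280,130:300,::-1],None,fx=2.2,fy=2.2),cv2.resize(s["image"][100:250,110:280,::-1],None,fx=2.2,fy=2.2)]))
E
```

```text
blue Y [0.0372 0.0381 0.1247 0.2206 0.2218] X -0.0472 0.0464 tool [-0.0667 -0.1874] 0.2641 17.0
t (array([232.36507937, 194.95238095]), array([229, 190,   7,  11,  63], dtype=int32))
s (array([231.27272727, 175.90909091]), array([228, 174,   6,   5,  11], dtype=int32))
grip (array([0.58356583, 0.01098768, 0.10743911]), np.float64(0.00423483867927116)) expected [232.66736256 194.72704768] [230.14328117 178.6239724 ]
```

View pics/c7.png

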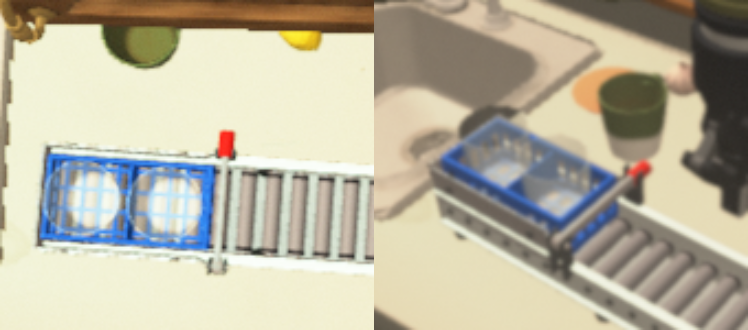

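The bar lies across the track behind the home rack with its grip past the keeper, both tumblers are standing, and the robot is clear.

```bash
python3 -c "
from station import *
print(job_done())"
```

```text
the job is handed in; nothing more can be done
None
```

The rack is fully home against the buffers with both tumblers standing, the bar is down across the track behind it, the arm never went near the mug, jar or lemon, and the job was handed in at about 17 s.

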